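# Put the cleaned gas burners back together

## Robot

A 7-joint arm with a two-finger parallel gripper is mounted at the origin on the work surface. World frame = base frame: x ahead of the robot, y to its left, z up, the work surface at z = 0. Lengths are in mm, angles in rad, forces in N, time in s.
With the tool pointing down it reaches from about 400 to 850 mm from the base axis. Payload 10.4 kg.
Tool frame: the origin (TCP) lies on the centre line of the jaws, within the pads' length; the fingertips stand 14 mm ahead of it and the grasp point (between the pads) lies 5 mm behind it; z points along the fingers, y is the direction in which the jaws open and shut (so a half turn about z gives the same grasp; the last joint's range is limited). The gripper opens to 85 mm and grips with 20 to 120 N. Pads are 22 mm wide; open, the fingers measure 114 mm over their backs; the gripper's body (76 mm by 85 mm) begins 54 mm behind the grasp point. The pads swing forward as they close: fully open they stand 13 mm farther back than shut.
Start: joints at [1.157, 0.332, -0.065, 1.46, 0.022, 1.35, -0.088], TCP at [238.102, -577.89, 245.338] pointing down, gripper open.
Joint ranges: [-2.6, 2.6], [-0.5, 2.12], [-1.47, 1.34], [0.16, 2.42], [-1.27, 4.41], [0.06, 2.06], [-2.6, 2.6]. Speed limits (rad/s): [2.22, 2.22, 2.79, 2.79, 3.14, 3.14, 3.14].

## Interface

Orientations are given as a unit quaternion [x, y, z, w].
In Python, from workcell import bot gives the robot as it stands. The module is installed in compiled form; this text tells all that it offers.
- The arm moves only by the shell command python3 -m crank 'ROWS'. ROWS is JSON, a list that holds one entry, the list of rows, each a list of 7 numbers: the closure in counts, from 0 (fully open) to 255 (shut), then the shift along the tool's x, y, z in m, then the turn, a rotation vector about the tool's x, y, z in degrees. A call has 1 to 10 rows; each row is the pose to reach, as a shift and turn from the pose commanded when the call began, along the tool's axes at that moment; what a row does not reach only later rows make up. A row lasts 1/12 s, in which the tool goes at most 41.7 mm and 7.16 degrees, less where a joint would pass 70% of its speed; a pose out of reach is approached as far as the arm can. A call with a gripper value outside its range is refused whole. The fingers move at their own pace and stop on an object; the grip force is fixed at half the most. Time passes only in rows, so rows that repeat a pose let the fingers close. It gives the time, the measured TCP pose, the force and the opening at its end, in the units of the state.
- bot.observe(): the state, without advancing time (a new reading comes with each control period).
- bot.snapshot(name): name is "scene" or "top" or "wrist"; returns a dict with "frame" (384x512x3 uint8, red, green, blue), "fov_y" (degrees; the focal length in pixels is half the picture's height over the tangent of half this angle, whatever the lens; pixels are square), "cx", "cy" (the principal point, pixels), "R" (3x3) and "t" (3): a world point X has camera coordinates R X + t. Camera axes: x right, y down, z forward; pixel columns grow to the right and rows downward; lengths in mm; the calibration is good to about 2 mm. A picture is of the moment at which its call begins. There is no depth.
- bot.sign_off(): hands the job in, once; it reports no verdict.
The state is a dict: "time": time; "qpos": joint angles; "qd": joint speeds; "tau": joint torques, N m; "eef_pos": TCP position; "tcp_rot": TCP orientation; "force": force on the tool from outside, world axes, zero at the start; "wrist_torque": the same for the moment, N m; "width": opening from 0.0 (shut) to 1.0 (fully open).
Only numpy, scipy, OpenCV 4.12 (cv2) and the standard library are available. Lean on these libraries where they do the work, as an engineer would, in place of code of your own. Each camera call takes 0.05 s, during which the arm holds its last target. There are 200 camera calls.

## Task

The burner parts have been washed and lie on the grey drying mat: put the two gas burners of the white hob back together. Finish the large burner first, its flame ring over the brass boss and then its cap on the ring, then do the small burner the same way with the small ring and cap. Every part must sit centred, level and fully home; set the parts down gently rather than dropping them, and do not shift the egg cup, coffee scoop or matchbox.

Things in the scene. Friction and masses are not known exactly. Their poses are not given: they have to be found in the camera images.
- burner_large: seat of the large gas burner, fixed on the white hob: a dark round plinth 74 mm across and 10 mm high, with a brass boss on its middle, 35 mm across and 8 mm high, its top edge bevelled. Origin: centre of the plinth's underside (on the hob's top, 10 mm above the counter), z up. The large flame ring goes over the boss and rests on the plinth, its underside 10 mm above this origin
- burner_small: seat of the small gas burner, fixed on the white hob: a dark round plinth 56 mm across and 10 mm high, with a brass boss on its middle, 19 mm across and 8 mm high, its top edge bevelled. Origin: centre of the plinth's underside (on the hob's top, 10 mm above the counter), z up. The small flame ring goes over the boss and rests on the plinth, its underside 10 mm above this origin
- ring_large: large flame ring, loose: a plain aluminium ring with dark slots round its side, 56 mm outer diameter, 42 mm hole right through, 20 mm high. Starts flat on the grey mat (6 mm above the counter). Origin: centre of its underside, z up along its axis
- cap_large: large burner cap, loose: a dark enamelled steel disc 60 mm across and 10 mm thick (top edge bevelled) on a round foot 34 mm across and 6 mm high, 16 mm high in all. Starts foot down on the grey mat (6 mm above the counter). Origin: centre of the foot's underside, z up. Seated, the foot is in the large ring's hole and the disc rests on the ring's top, this origin 14 mm above the ring's
- ring_small: small flame ring, loose: a plain aluminium ring with dark slots round its side, 39 mm outer diameter, 26 mm hole right through, 20 mm high. Starts flat on the grey mat (6 mm above the counter). Origin: centre of its underside, z up along its axis
- cap_small: small burner cap, loose: a dark enamelled steel disc 43 mm across and 10 mm thick (top edge bevelled) on a round foot 19 mm across and 6 mm high, 16 mm high in all. Starts foot down on the grey mat (6 mm above the counter). Origin: centre of the foot's underside, z up. Seated, the foot is in the small ring's hole and the disc rests on the ring's top, this origin 14 mm above the ring's
- egg_cup: turned wooden egg cup, 44 mm across and 45 mm high, standing about the middle of the mat, among the parts; origin: centre of its underside; not part of the job, to be left where it is
- coffee_scoop: steel coffee scoop (a small round-bowled spoon) 130 mm long, lying on the hob along one of its long edges; origin on it, x along it; not part of the job, to be left where it is
- matchbox: cardboard matchbox 36 x 53 x 15 mm lying on the hob midway between the burners, which are 200 mm apart; origin: centre of its underside; not part of the job, to be left where it is
There are look-alikes about, which are no part of the job. What is shaped like the cap_large but brown or orange is not meant.

How it is judged (in metres and radians):
On the way, in this order (a step that is already met when the one before it is completed fails the run):
1. the large flame ring is seated on the large burner and let go (horizontal distance between ring_large and burner_large below 0.006 m and z of ring_large in the frame of burner_large between 0.007 and 0.0125 m and angle between ring_large's own z axis and vertical below 0.06 rad and contact force between the fingers and ring_large below 0.2 N), for 0.2 s.
2. the large cap is seated in the large flame ring, on its burner, and let go (horizontal distance between ring_large and burner_large below 0.006 m and z of ring_large in the frame of burner_large between 0.007 and 0.0125 m and angle between each of ring_large, cap_large's own z axis and vertical below 0.06 rad and horizontal distance between cap_large and ring_large below 0.007 m and z of cap_large in the frame of ring_large between 0.011 and 0.0165 m and contact force between the fingers and cap_large below 0.2 N), for 0.2 s.
3. the small flame ring is seated on the small burner and let go (horizontal distance between ring_small and burner_small below 0.006 m and z of ring_small in the frame of burner_small between 0.007 and 0.0125 m and angle between ring_small's own z axis and vertical below 0.06 rad and contact force between the fingers and ring_small below 0.2 N), for 0.2 s.
4. the small cap is seated in the small flame ring, on its burner, and let go (horizontal distance between ring_small and burner_small below 0.006 m and z of ring_small in the frame of burner_small between 0.007 and 0.0125 m and angle between each of ring_small, cap_small's own z axis and vertical below 0.06 rad and horizontal distance between cap_small and ring_small below 0.007 m and z of cap_small in the frame of ring_small between 0.011 and 0.0165 m and contact force between the fingers and cap_small below 0.2 N), for 0.2 s.
At the end, for the whole second after the job is handed in: Each ring lies on its own burner (within 6 mm of centre, underside 7 to 12.5 mm above the burner's origin) and each cap in its own ring (within 7 mm, origin 11 to 16.5 mm above the ring's), tilts under 0.06 rad, all let go and at rest (under 0.02 m/s) (all of step 2 and all of step 4 and contact force between the fingers and ring_large below 0.2 N and linear speed of each of ring_large, cap_large, ring_small, cap_small below 0.02 m/s and contact force between the fingers and ring_small below 0.2 N); the robot touches nothing.
It fails at once if the egg cup, coffee scoop or matchbox is shifted by more than 30 mm (distance of any of egg_cup, coffee_scoop, matchbox from where it was at the start of the episode above 0.03 m).
It fails at once if a ring or cap is dropped or flung (faster than 0.6 m/s with no finger on it) ((linear speed of ring_large above 0.6 m/s and contact force between the fingers and ring_large below 0.01 N) or (linear speed of cap_large above 0.6 m/s and contact force between the fingers and cap_large below 0.01 N) or (linear speed of ring_small above 0.6 m/s and contact force between the fingers and ring_small below 0.01 N) or (linear speed of cap_small above 0.6 m/s and contact force between the fingers and cap_small below 0.01 N)).
It also fails if it takes over 106 s, if anything falls off the work surface, if the arm or the gripper's body presses on something with over 40 N, if the wrist force passes 120 N, or if a joint passes its speed limit or range.

## Working session

There is one attempt and no reset: what is moved stays moved. The work goes in short steps, Python scripts to look and compute and a shell command to move; the robot and the scene stay as the last step left them, time stands still between calls to the robot, and variables do not carry over. Pictures are saved under pics/ and viewed, about 12 in all and at most 16, crops included, and the job is handed in when it is done.

```bash
mkdir -p pics
cat > h.py <<'E'
import numpy as np, cv2
from workcell import bot
def snap(n,out=None):
    s=bot.snapshot(n)
    if out: cv2.imwrite('pics/'+out,cv2.cvtColor(s['frame'],cv2.COLOR_RGB2BGR))
    return s
def K(s):
    f=s['frame'].shape[0]/2/np.tan(np.radians(s['fov_y'])/2); return f
def px2w(s,u,v,z):
    f=K(s);R=np.array(s['R']);t=np.array(s['t'])
    d=R.T@np.array([(u-s['cx'])/f,(v-s['cy'])/f,1]);c=-R.T@t
    return c+d*(z-c[2])/d[2]
def w2px(s,X):
    f=K(s);p=np.array(s['R'])@np.array(X)+np.array(s['t']);return s['cx']+f*p[0]/p[2],s['cy']+f*p[1]/p[2]
E
python3 - <<'E'
from h import *
o=bot.observe();print({k:np.round(o[k],4).tolist() for k in o})
for n in('top','scene'):
    s=snap(n)
    cv2.imwrite(f'pics/{n}0.png',cv2.resize(cv2.cvtColor(s['frame'],cv2.COLOR_RGB2BGR),(800,600)))
    print(n,s['fov_y'],s['cx'],s['cy'],np.round(s['R'],4).tolist(),s['t'])
E
```

```text
{'time': 0.0, 'qpos': [1.1574, 0.3329, -0.0647, 1.461, 0.0216, 1.3499, -0.0885], 'qd': [-0.0012, -0.0007, -0.0006, -0.0002, 0.0024, -0.0006, -0.0008], 'tau': [-0.0004, -62.5445, 0.0489, -39.1601, 0.0161, 0.01, 0.0], 'eef_pos': [237.9476, -577.5388, 244.4962], 'tcp_rot': [0.981, 0.1942, -0.0002, -0.0007], 'force': [-0.1503, -0.3107, -0.3061], 'wrist_torque': [-0.0761, 0.0096, -0.0082], 'width': 1.0029}
top 55.65730195409982 254.2670820323359 195.51584305166062 [[-0.0597, -0.9982, 0.004], [-0.971, 0.0571, -0.2321], [0.2315, -0.0177, -0.9727]] [ 56.45950797 575.25029811 735.55615713]
scene 44.145542302341525 255.23908487351775 193.06381414084274 [[0.2461, 0.9692, -0.009], [0.7681, -0.2007, -0.608], [-0.5911, 0.1427, -0.7939]] [-183.51426748 -419.78868551 1393.18847029]
```

View pics/top0.png

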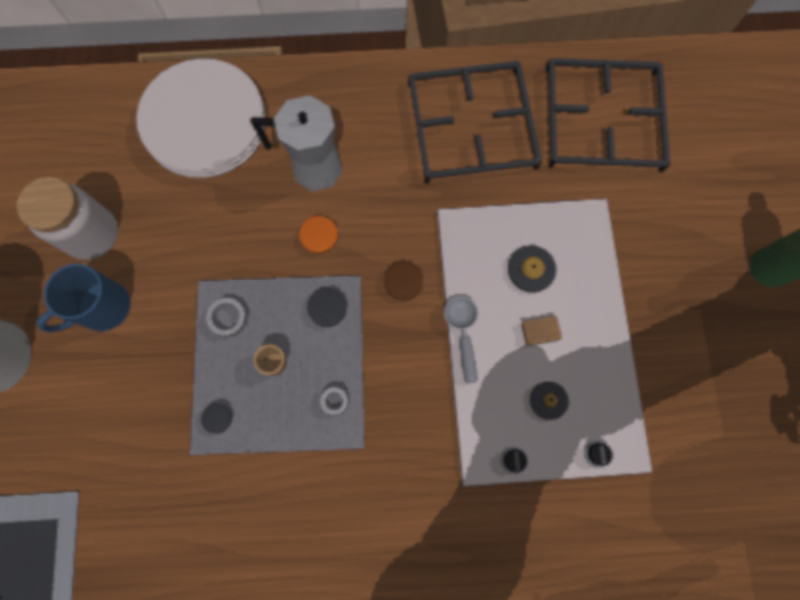

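View pics/scene0.png

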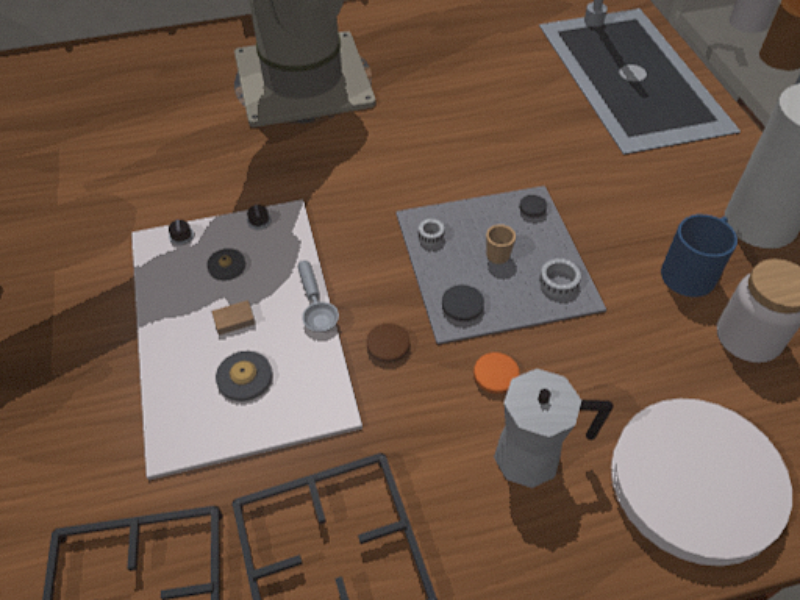

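The top view (800x600) shows the large ring at (226,317), large cap (327,307), small ring (334,401), small cap (217,417), egg cup (269,360), large burner (532,268) and small burner (549,400). The orange and brown discs, (318,233) and (403,280), are decoys. The scene view agrees.

```bash
cat >> h.py <<'E'
def fitc(s,xy,z,r,span=14,rs=(0,)):
    "refine centre of a horizontal circle (radius r at height z) by image gradient normal to its outline"
    g=cv2.GaussianBlur(s['frame'],(0,0),0.8).astype(np.float32)
    gx=cv2.Sobel(g,cv2.CV_32F,1,0);gy=cv2.Sobel(g,cv2.CV_32F,0,1)
    a=np.linspace(0,2*np.pi,90,endpoint=False);best=(-1,)
    f=K(s);R=np.array(s['R']);t=np.array(s['t'])
    def score(x,y):
        P=np.c_[x+r*np.cos(a),y+r*np.sin(a),0*a+z]@R.T+t
        u=(s['cx']+f*P[:,0]/P[:,2]).astype(np.float32);v=(s['cy']+f*P[:,1]/P[:,2]).astype(np.float32)
        n=np.c_[-(np.roll(v,-1)-np.roll(v,1)),np.roll(u,-1)-np.roll(u,1)];n/=np.linalg.norm(n,axis=1)[:,None]
        A=cv2.remap(gx,u[None],v[None],1)[0];B=cv2.remap(gy,u[None],v[None],1)[0]
        return np.minimum(np.abs(A*n[:,:1]+B*n[:,1:]).sum(1),300).mean()
    for st in(2,.5):
        c=xy if st==2 else best[1:]
        w=span if st==2 else 3
        best=max((score(x,y),x,y) for x in np.arange(c[0]-w,c[0]+w+.1,st) for y in np.arange(c[1]-w,c[1]+w+.1,st))
    return np.round(best,1)
E
python3 - <<'E'
from h import *
T=snap('top');S=snap('scene')
k=512/800
for n,u,v,u2,v2,z,r in [('RL',226,317,560,272,26,28),('CL',327,307,463,298,22,29),('RS',334,401,431,228,26,19.5),('CS',217,417,533,203,22,20.5),('egg',269,355,500,230,45,22),('BL',532,268,244,373,20,37),('BS',549,400,226,262,20,28)]:
    a=px2w(T,u*k,v*k,z);b=px2w(S,u2*k,v2*k,z)
    print(n,a[:2].round(),b[:2].round(),fitc(T,a[:2],z,r),fitc(S,b[:2],z,r))
for u,v in((441,213),(606,201),(649,470),(464,484)): print(px2w(T,u*k,v*k,10).round())
E
```

```text
RL [585. 276.] [585. 281.] [274.2 586.9 278.1] [300.  585.8 281.4]
CL [592. 126.] [592. 133.] [266.4 594.3 126.9] [241.9 593.9 129.8]
RS [453. 120.] [454. 125.] [281.3 453.6 121.3] [299.9 451.2 125.6]
CS [440. 288.] [440. 295.] [238.7 439.7 289.6] [243.8 439.9 293. ]
egg [521. 208.] [501. 217.] [188.8 515.4 204.5] [251.  512.5 213.7]
BL [ 636. -187.] [ 637. -183.] [ 300.   639.  -182.6] [ 300.   641.5 -184.2]
BS [ 436. -189.] [ 438. -185.] [ 300.   438.  -186.8] [ 300.   441.3 -185.9]
[737. -57.  10.]
[ 742. -320.   10.]
[ 330. -322.   10.]
[327. -57.  10.]
```

```bash
P='[0,0.302,-0.176,0,0,0,22.4]'
python3 -m crank '[[[0,0.302,-0.176,0,0,0,22.4],[0,0.302,-0.176,0,0,0,22.4],[0,0.302,-0.176,0,0,0,22.4],[0,0.302,-0.176,0,0,0,22.4],[0,0.302,-0.176,0,0,0,22.4],[0,0.302,-0.176,0,0,0,22.4],[0,0.302,-0.176,0,0,0,22.4],[0,0.302,-0.176,0,0,0,22.4],[0,0.302,-0.176,0,0,0,22.4],[0,0.302,-0.176,0,0,0,22.4]]]'
```

```text
time: 1.03
eef_pos: [453.8, -294.6, 245.4]
tcp_rot: [1.0, 0.004, 0.001, -0.001]
force: [0.1, -0.4, -0.0]
width: 1.001
```

```bash
python3 -m crank '[[[0,0.133,-0.374,0,0,0,0],[0,0.133,-0.374,0,0,0,0],[0,0.133,-0.374,0,0,0,0],[0,0.133,-0.374,0,0,0,0],[0,0.133,-0.374,0,0,0,0],[0,0.133,-0.374,0,0,0,0],[0,0.133,-0.374,0,0,0,0],[0,0.133,-0.374,0,0,0,0],[0,0.133,-0.374,0,0,0,0],[0,0.133,-0.374,0,0,0,0]]]'
python3 -m crank '[[[0,0,-0.2,0.08,0,0,0],[0,0,-0.2,0.08,0,0,0],[0,0,-0.2,0.08,0,0,0],[0,0,-0.2,0.08,0,0,0],[0,0,-0.2,0.08,0,0,0],[0,0,-0.2,0.08,0,0,0],[0,0,-0.2,0.08,0,0,0],[0,0,-0.2,0.08,0,0,0],[0,0,-0.2,0.08,0,0,0]]]'
python3 - <<'E'
from h import *
s=snap('wrist','w1.png');o=bot.observe();print(o['eef_pos'],o['tcp_rot'],o['time'])
print(fitc(s,(586,280),26,28),fitc(s,(586,280),26,21),w2px(s,(586.5,279.5,26)))
E
```

```text
time: 1.87
eef_pos: [583.7, 78.8, 245.2]
tcp_rot: [1.0, 0.002, 0.0, -0.001]
force: [-0.2, 0.2, -0.2]
width: 0.998
time: 2.62
eef_pos: [584.3, 271.9, 165.6]
tcp_rot: [1.0, -0.001, 0.0, 0.001]
force: [0.7, -0.5, -0.2]
width: 0.999
[584.4549195  271.72270804 165.83555314] [ 9.99998652e-01 -1.48234542e-03  5.63314145e-04  4.26794858e-04] 2.6667
[300.  588.5 278.5] [300. 588. 279.] (np.float64(249.23745417376557), np.float64(179.44404642339362))
```

View pics/w1.png

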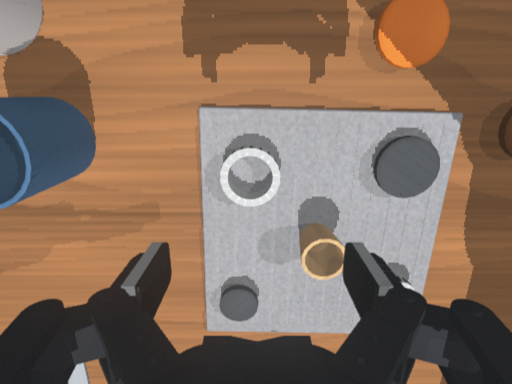

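The large ring is at wrist pixel (250,177), which agrees with the estimate from the other cameras to within about 2 mm. Next I descend to grasp it.

```bash
python3 -m crank '[[[0,0.004,-0.005,0.03,0,0,0],[0,0.004,-0.005,0.06,0,0,0],[0,0.004,-0.005,0.08,0,0,0],[0,0.004,-0.005,0.09,0,0,0],[0,0.004,-0.005,0.1,0,0,0],[0,0.004,-0.005,0.1,0,0,0],[0,0.004,-0.005,0.1,0,0,0],[0,0.004,-0.005,0.1,0,0,0]]]'
python3 - <<'E'
from h import *
o=bot.observe();print(o['eef_pos'],o['tcp_rot'],o['time'])
s=snap('wrist','w2.png')
print(fitc(s,(587,279),26,28),fitc(s,(587,279),26,21))
E
```

```text
time: 3.33
eef_pos: [588.3, 279.1, 66.9]
tcp_rot: [1.0, -0.0, 0.001, -0.0]
force: [0.5, 0.5, 0.3]
width: 1.001
[588.28676387 279.09367059  66.9308176 ] [ 9.99999287e-01 -2.77885813e-04  1.07629917e-03 -4.37169592e-04] 3.3333
[297.2 588.  279. ] [299.9 588.  279. ]
```

View pics/w2.png

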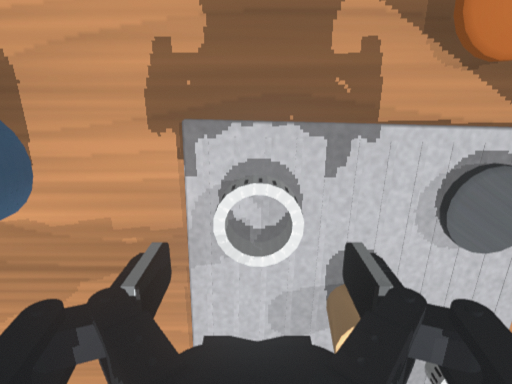

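```bash
python3 -m crank '[[[0,0,0,0.02,0,0,0],[0,0,0,0.035,0,0,0],[0,0,0,0.042,0,0,0],[0,0,0,0.046,0,0,0],[0,0,0,0.046,0,0,0],[0,0,0,0.046,0,0,0],[60,0,0,0.046,0,0,0],[60,0,0,0.046,0,0,0],[60,0,0,0.046,0,0,0],[60,0,0,0.046,0,0,0]]]'
python3 -m crank '[[[255,0,0,0,0,0,0],[255,0,0,0,0,0,0],[255,0,0,0,0,0,0],[255,0,0,0,0,0,0],[255,0,0,0,0,0,0],[255,0,0,0,0,0,0]]]'
python3 -m crank '[[[255,0,0,-0.01,0,0,0],[255,0,0,-0.03,0,0,0],[255,0,0,-0.05,0,0,0],[255,0,0,-0.07,0,0,0],[255,0,0,-0.08,0,0,0],[255,0,0,-0.08,0,0,0]]]'
python3 - <<'E'
from h import *
o=bot.observe();print(o['eef_pos'],o['tcp_rot'],o['time'])
s=snap('wrist','w3.png')
for z in (104,108,112): print(z,fitc(s,(588,279),z,28),fitc(s,(588,279),z,21))
E
```

```text
time: 4.22
eef_pos: [587.6, 278.9, 19.7]
tcp_rot: [1.0, -0.0, 0.0, -0.0]
force: [0.0, -0.1, 0.5]
width: 0.769
time: 4.72
eef_pos: [587.8, 279.1, 20.1]
tcp_rot: [1.0, -0.0, 0.001, -0.0]
force: [-1.3, -0.1, 4.9]
width: 0.637
time: 5.22
eef_pos: [588.5, 279.6, 102.1]
tcp_rot: [1.0, -0.0, 0.002, -0.001]
force: [0.1, -0.1, -1.0]
width: 0.631
[588.53780928 279.56216777 102.13900208] [ 9.99997919e-01 -1.31908413e-04  1.87445683e-03 -7.94758703e-04] 5.2167
104 [209.8 594.5 281.5] [288.6 587.  280.5]
108 [266.2 589.5 280.5] [294.1 589.  280. ]
112 [183. 592. 282.] [243.3 592.5 280.5]
```

View pics/w3.png

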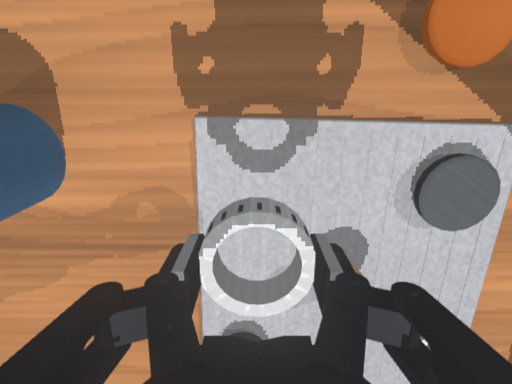

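```bash
python3 -m crank '[[[255,0.002,0.015,0,0,0,0],[255,0.006,0.045,-0.01,0,0,0],[255,0.011,0.083,-0.02,0,0,0],[255,0.016,0.122,-0.03,0,0,0],[255,0.021,0.16,-0.03,0,0,0],[255,0.026,0.2,-0.03,0,0,0],[255,0.031,0.24,-0.03,0,0,0],[255,0.036,0.28,-0.03,0,0,0],[255,0.04,0.32,-0.03,0,0,0],[255,0.045,0.36,-0.03,0,0,0]]]'
python3 -m crank '[[[255,0.003,0.035,0,0,0,0],[255,0.005,0.063,0,0,0,0],[255,0.007,0.085,0,0,0,0],[255,0.008,0.097,0,0,0,0],[255,0.008,0.102,0,0,0,0],[255,0.008,0.102,0,0,0,0],[255,0.008,0.102,0,0,0,0],[255,0.008,0.102,0,0,0,0]]]'
python3 - <<'E'
from h import *
o=bot.observe();print(o['eef_pos'],o['tcp_rot'],o['time'])
s=snap('wrist','w4.png')
x=o['eef_pos'];z=x[2]
print('ring',fitc(s,x[:2],z+6,28,8),fitc(s,x[:2],z+6,21,8))
print('BL',fitc(s,(640,-183),20,37),fitc(s,(640,-183),18,17.5+0))
E
```

```text
time: 6.1
eef_pos: [631.0, -84.4, 127.6]
tcp_rot: [1.0, -0.0, -0.001, 0.0]
force: [0.7, 0.7, -1.1]
width: 0.635
time: 6.77
eef_pos: [640.4, -180.8, 129.2]
tcp_rot: [1.0, 0.001, -0.0, -0.0]
force: [-0.2, -0.2, 0.3]
width: 0.632
[ 640.44910827 -180.81258596  129.21637233] [ 9.99999095e-01  1.25270948e-03 -3.59673175e-05 -4.88720201e-04] 6.7667
ring [ 243.   641.4 -180.3] [ 124.5  637.4 -186.3]
BL [ 253.1  638.  -186. ] [ 147.9  636.5 -186. ]
```

View pics/w4.png

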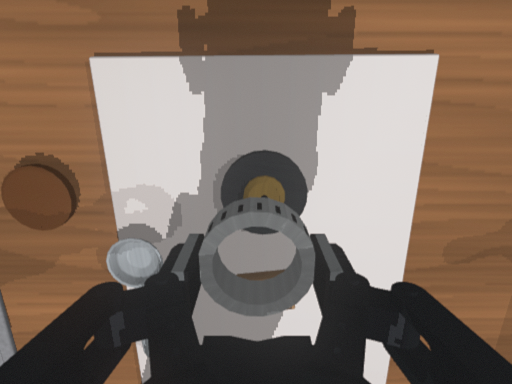

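```bash
python3 -m crank '[[[255,-0.001,0.004,0.015,0,0,0],[255,-0.001,0.004,0.03,0,0,0],[255,-0.001,0.004,0.04,0,0,0],[255,-0.001,0.004,0.04,0,0,0],[255,-0.001,0.004,0.04,0,0,0],[255,-0.001,0.004,0.04,0,0,0]]]'
python3 - <<'E'
from h import *
o=bot.observe();print(o['eef_pos'],o['time'])
s=snap('wrist','w5.png')
x=o['eef_pos'];z=x[2]
print('ring',fitc(s,x[:2],z+6,28,8),fitc(s,x[:2],z+6,21,8))
c=fitc(s,(639,-185),20,37,8);print('BL',c)
im=s['frame'].copy()
for (cx,cy,zz,r,col) in((c[1],c[2],20,37,(0,255,0)),(x[0],x[1],z+6,28,(255,0,0)),(x[0],x[1],z+6,21,(255,0,0))):
    p=np.array([w2px(s,(cx+r*np.cos(a),cy+r*np.sin(a),zz)) for a in np.linspace(0,6.28,80)]).round().astype(int)
    cv2.polylines(im,[p],True,col,1)
cv2.imwrite('pics/w5o.png',im[:,:,::-1])
E
```

```text
time: 7.32
eef_pos: [639.9, -186.6, 90.2]
tcp_rot: [1.0, 0.0, 0.001, 0.0]
force: [0.6, 0.6, -1.7]
width: 0.633
[ 639.87917837 -186.64694447   90.22016108] 7.3167
ring [ 212.5  640.9 -185.6] [ 110.7  636.9 -192.1]
BL [ 268.1  638.  -186. ]
```

View pics/w5o.png

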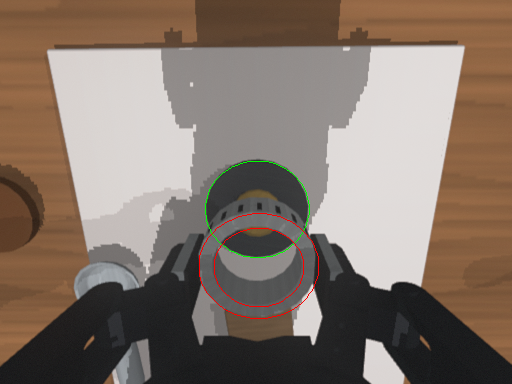

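The wrist fits put the burner at (638,-186) twice, with the ring centred about 2–3 mm too far in x. I'll correct that and lower.

```bash
python3 -m crank '[[[255,-0.002,0,0.015,0,0,0],[255,-0.002,0,0.03,0,0,0],[255,-0.002,0,0.038,0,0,0],[255,-0.002,0,0.043,0,0,0],[255,-0.002,0,0.047,0,0,0],[255,-0.002,0,0.05,0,0,0],[255,-0.002,0,0.052,0,0,0],[255,-0.002,0,0.054,0,0,0],[255,-0.002,0,0.054,0,0,0],[255,-0.002,0,0.054,0,0,0]]]'
```

```text
time: 8.2
eef_pos: [637.5, -187.2, 35.6]
tcp_rot: [1.0, -0.0, 0.0, 0.0]
force: [-1.2, 0.9, -0.9]
width: 0.637
```

```bash
python3 -m crank '[[[255,0,-0.001,0.001,0,0,0],[255,0,-0.001,0.0015,0,0,0],[255,0,-0.001,0.0015,0,0,0],[255,0,-0.001,0.0015,0,0,0]]]'
python3 -m crank '[[[80,0,0,0,0,0,0],[70,0,0,0,0,0,0],[60,0,0,0,0,0,0],[40,0,0,0,0,0,0],[0,0,0,0,0,0,0],[0,0,0,0,0,0,0],[0,0,0,0,0,0,0],[0,0,0,0,0,0,0]]]'
python3 -m crank '[[[0,0,0,-0.015,0,0,0],[0,0,0,-0.04,0,0,0],[0,0,0,-0.08,0,0,0],[0,0,0,-0.1,0,0,0],[0,0,0,-0.1,0,0,0],[0,0,0,-0.1,0,0,0]]]'
python3 - <<'E'
from h import *
o=bot.observe();print(o['eef_pos'],o['time'])
s=snap('wrist','w6.png');
for z in(40,46):print('ring',z,fitc(s,(638,-186),z,28,8),fitc(s,(638,-186),z,21,8))
print('BL',fitc(s,(638,-186),20,37,8),'boss',fitc(s,(638,-186),28,16.5,6))
T=snap('top');print(fitc(T,(638,-186),40,28,8),fitc(T,(638,-186),20,37,8))
E
```

```text
time: 8.53
eef_pos: [637.5, -186.0, 34.1]
tcp_rot: [1.0, 0.0, 0.0, 0.0]
force: [-0.1, -0.2, 1.2]
width: 0.634
time: 9.2
eef_pos: [637.3, -186.2, 33.8]
tcp_rot: [1.0, -0.0, 0.0, 0.0]
force: [0.2, -0.7, -0.2]
width: 1.006
time: 9.7
eef_pos: [638.3, -186.3, 136.7]
tcp_rot: [1.0, -0.0, 0.002, 0.001]
force: [-0.6, -0.2, -0.6]
width: 0.996
[ 638.34249561 -186.3175187   136.72741444] 9.7
ring 40 [ 232.5  638.5 -185. ] [ 231.9  638.  -185. ]
ring 46 [ 215.1  639.5 -185. ] [ 201.5  640.  -185. ]
BL [ 271.7  638.  -185.5] boss [ 171.  639. -189.]
[ 217.9  629.5 -192. ] [ 250.4  634.  -187.5]
```

View pics/w6.png

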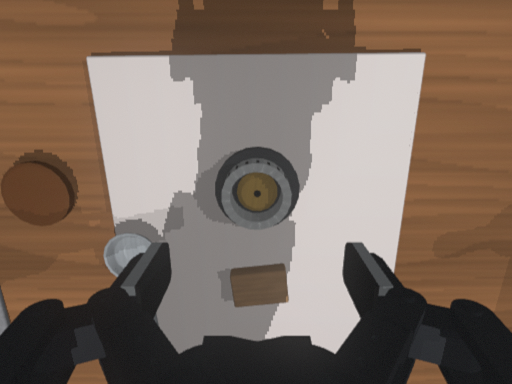

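The large ring sits concentric round the boss at (257,193), on centre within about 1 mm. Next is the large cap.

```bash
python3 -m crank '[[[0,-0.043,-0.314,0,0,0,0],[0,-0.043,-0.314,0,0,0,0],[0,-0.043,-0.314,0,0,0,0],[0,-0.043,-0.314,0,0,0,0],[0,-0.043,-0.314,0,0,0,0],[0,-0.043,-0.314,0,0,0,0],[0,-0.043,-0.314,0.04,0,0,0],[0,-0.043,-0.314,0.06,0,0,0],[0,-0.043,-0.314,0.06,0,0,0],[0,-0.043,-0.314,0.06,0,0,0]]]'
python3 - <<'E'
from h import *
bot.snapshot('top');o=bot.observe();print(o['eef_pos'],o['time'])
s=snap('wrist','w7.png');
print('CL',fitc(s,(594.5,128),22,29,8),fitc(s,(594.5,128),19,30,8))
E
```

```text
time: 10.63
eef_pos: [591.3, 130.1, 70.4]
tcp_rot: [1.0, 0.002, -0.003, 0.0]
force: [-0.7, -0.2, -0.4]
width: 1.002
[593.05771754 127.96422402  72.17899912] 10.6833
CL [255.2 598.  129.5] [291.8 597.  129.5]
```

```bash
python3 -m crank '[[[0,0.0025,-0.0015,0.01,0,0,0],[0,0.0025,-0.0015,0.025,0,0,0],[0,0.0025,-0.0015,0.025,0,0,0],[0,0.0025,-0.0015,0.025,0,0,0],[0,0.0025,-0.0015,0.025,0,0,0]]]'
python3 - <<'E'
from h import *
o=bot.observe();print(o['eef_pos'],o['time'])
s=snap('wrist','w7.png');
print('CL',fitc(s,(597,129),22,29,8),fitc(s,(597,129),19,30,8))
E
```

```text
time: 11.15
eef_pos: [597.5, 128.6, 49.5]
tcp_rot: [1.0, -0.001, 0.0, 0.0]
force: [0.1, -0.0, 0.4]
width: 0.997
[597.51527994 128.59848303  49.51660805] 11.15
CL [267.  597.  129.5] [296.9 597.  129.5]
```

```bash
python3 -m crank '[[[0,0,-0.001,0.01,0,0,0],[0,0,-0.001,0.02,0,0,0],[0,0,-0.001,0.025,0,0,0],[0,0,-0.001,0.025,0,0,0],[0,0,-0.001,0.025,0,0,0],[50,0,-0.001,0.025,0,0,0],[50,0,-0.001,0.025,0,0,0],[50,0,-0.001,0.025,0,0,0]]]'
python3 -m crank '[[[255,0,0,0,0,0,0],[255,0,0,0,0,0,0],[255,0,0,0,0,0,0],[255,0,0,0,0,0,0],[255,0,0,0,0,0,0],[255,0,0,0,0,0,0]]]'
python3 -m crank '[[[255,0,0,-0.01,0,0,0],[255,0,0,-0.03,0,0,0],[255,0,0,-0.06,0,0,0],[255,0,0,-0.09,0,0,0],[255,0,0,-0.1,0,0,0],[255,0,0,-0.1,0,0,0]]]'
python3 - <<'E'
from h import *
o=bot.observe();print(o['eef_pos'],o['time'])
s=snap('wrist','w8.png');x=o['eef_pos']
for d in(-4,-2,0,2):print(d,fitc(s,x[:2],x[2]+d,29,8))
E
```

```text
time: 11.87
eef_pos: [597.1, 130.4, 24.2]
tcp_rot: [1.0, -0.0, 0.0, -0.0]
force: [0.6, 0.3, -0.1]
width: 0.799
time: 12.37
eef_pos: [597.2, 130.4, 24.8]
tcp_rot: [1.0, -0.0, 0.0, 0.0]
force: [-3.2, -1.2, 7.5]
width: 0.665
time: 12.87
eef_pos: [598.5, 131.0, 127.4]
tcp_rot: [1.0, -0.0, 0.003, -0.0]
force: [0.9, 0.2, -2.0]
width: 0.66
[598.54108166 130.95662305 127.40879294] 12.8667
-4 [219.6 598.5 132. ]
-2 [235.6 600.5 132. ]
0 [226.3 601.5 132.5]
2 [211.3 602.5 131. ]
```

View pics/w8.png

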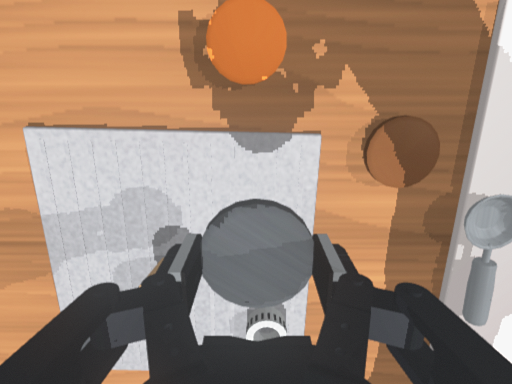

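```bash
python3 -m crank '[[[255,0.002,0.015,0,0,0,0],[255,0.006,0.045,0,0,0,0],[255,0.011,0.083,0,0,0,0],[255,0.016,0.122,0,0,0,0],[255,0.021,0.16,0,0,0,0],[255,0.026,0.2,0,0,0,0],[255,0.031,0.24,0,0,0,0],[255,0.036,0.275,0,0,0,0],[255,0.039,0.3,0,0,0,0],[255,0.041,0.312,0,0,0,0]]]'
python3 -m crank '[[[255,0,0.004,0.01,0,0,0],[255,0,0.004,0.03,0,0,0],[255,0,0.004,0.03,0,0,0],[255,0,0.004,0.03,0,0,0],[255,0,0.004,0.03,0,0,0],[255,0,0.004,0.03,0,0,0]]]'
python3 - <<'E'
from h import *
o=bot.observe();print(o['eef_pos'],o['time'])
E
```

```text
time: 13.75
eef_pos: [636.2, -187.0, 121.2]
tcp_rot: [1.0, -0.003, -0.002, 0.001]
force: [-0.7, -1.3, -1.6]
width: 0.661
time: 14.25
eef_pos: [638.4, -184.4, 94.7]
tcp_rot: [1.0, 0.001, 0.001, -0.0]
force: [-0.3, -0.3, -0.8]
width: 0.658
[ 638.40451791 -184.431787     94.70715415] 14.25
```

```bash
python3 -m crank '[[[255,0,0.001,0.012,0,0,0],[255,0,0.001,0.023,0,0,0],[255,0,0.001,0.03,0,0,0],[255,0,0.001,0.034,0,0,0],[255,0,0.001,0.037,0,0,0],[255,0,0.001,0.039,0,0,0],[255,0,0.001,0.04,0,0,0],[255,0,0.001,0.041,0,0,0],[255,0,0.001,0.041,0,0,0],[255,0,0.001,0.041,0,0,0]]]'
```

```text
time: 15.08
eef_pos: [638.0, -186.7, 53.2]
tcp_rot: [1.0, -0.0, 0.0, 0.0]
force: [0.6, -0.1, -0.7]
width: 0.663
```

```bash
python3 -m crank '[[[255,0,-0.001,0.0007,0,0,0],[255,0,-0.001,0.0013,0,0,0],[255,0,-0.001,0.0013,0,0,0],[255,0,-0.001,0.0013,0,0,0]]]'
python3 -m crank '[[[80,0,0,0,0,0,0],[65,0,0,0,0,0,0],[50,0,0,0,0,0,0],[30,0,0,0,0,0,0],[0,0,0,0,0,0,0],[0,0,0,0,0,0,0],[0,0,0,0,0,0,0],[0,0,0,0,0,0,0]]]'
python3 -m crank '[[[0,0,0,-0.015,0,0,0],[0,0,0,-0.04,0,0,0],[0,0,0,-0.08,0,0,0],[0,0,0,-0.09,0,0,0],[0,0,0,-0.09,0,0,0],[0,0,0,-0.09,0,0,0]]]'
python3 - <<'E'
from h import *
o=bot.observe();print(o['eef_pos'],o['time'])
s=snap('wrist','w9.png');
for z in(44,47,50,53):print('cap',z,fitc(s,(638,-186),z,29,8))
print('RL',fitc(s,(638,-186),40,28,5),'BL',fitc(s,(638,-186),20,37,8))
E
```

```text
time: 15.42
eef_pos: [638.1, -186.5, 52.9]
tcp_rot: [1.0, -0.0, 0.001, 0.001]
force: [-3.7, -1.7, 8.6]
width: 0.666
time: 16.08
eef_pos: [637.8, -185.6, 51.5]
tcp_rot: [1.0, -0.0, -0.0, 0.0]
force: [-0.3, -0.0, 0.4]
width: 1.0
time: 16.58
eef_pos: [638.4, -185.8, 143.4]
tcp_rot: [1.0, -0.0, 0.001, 0.0]
force: [-0.2, 1.1, -1.5]
width: 0.995
[ 638.43883314 -185.783957    143.44201101] 16.5833
cap 44 [ 157.2  633.5 -184.5]
cap 47 [ 160.2  635.5 -184. ]
cap 50 [ 180.8  638.5 -185. ]
cap 53 [ 201.7  640.  -185. ]
RL [ 140.7  630.  -184.5] BL [ 217.7  637.5 -185.5]
```

View pics/w9.png

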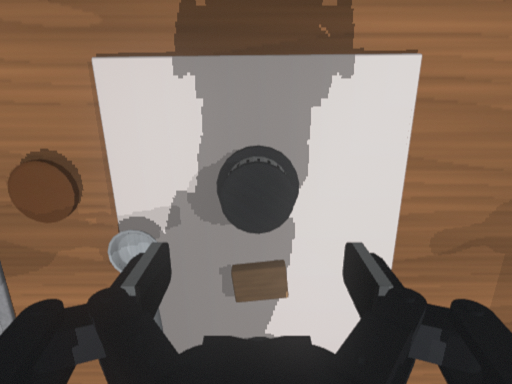

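The large cap sits centred on its burner at (258,190), and contact came at the expected height. Now the small ring.

```bash
python3 -m crank '[[[0,-0.184,-0.309,0,0,0,0],[0,-0.184,-0.309,0,0,0,0],[0,-0.184,-0.309,0,0,0,0],[0,-0.184,-0.309,0,0,0,0],[0,-0.184,-0.309,0,0,0,0],[0,-0.184,-0.309,0,0,0,0],[0,-0.184,-0.309,0,0,0,0],[0,-0.184,-0.309,0,0,0,0],[0,-0.184,-0.309,0,0,0,0],[0,-0.184,-0.309,0,0,0,0]]]'
python3 -m crank '[[[0,0,0,0.03,0,0,0],[0,0,0,0.06,0,0,0],[0,0,0,0.075,0,0,0],[0,0,0,0.075,0,0,0],[0,0,0,0.075,0,0,0],[0,0,0,0.075,0,0,0]]]'
python3 - <<'E'
from h import *
o=bot.observe();print(o['eef_pos'],o['time'])
s=snap('wrist','w10.png');
print('RS',fitc(s,(454,123),26,19.5,8),fitc(s,(454,123),26,13,8))
E
```

```text
time: 17.47
eef_pos: [450.4, 128.4, 141.0]
tcp_rot: [1.0, 0.004, -0.001, -0.0]
force: [0.2, 0.1, -0.4]
width: 0.994
time: 17.97
eef_pos: [454.3, 123.4, 67.2]
tcp_rot: [1.0, -0.0, 0.0, -0.0]
force: [0.1, -0.0, 0.1]
width: 0.999
[454.3427368  123.37724283  67.23574464] 17.9667
RS [295.7 454.5 122.5] [300. 455. 123.]
```

View pics/w10.png

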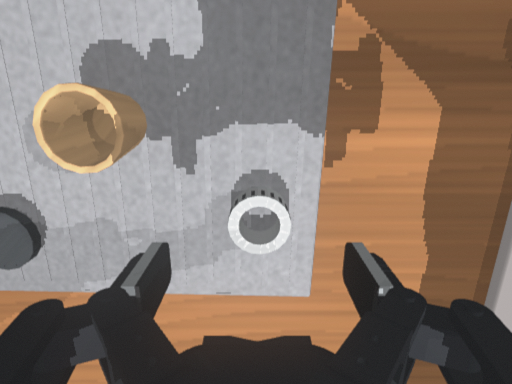

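```bash
python3 -m crank '[[[0,0.0005,0.0005,0.02,0,0,0],[0,0.0005,0.0005,0.035,0,0,0],[0,0.0005,0.0005,0.041,0,0,0],[0,0.0005,0.0005,0.044,0,0,0],[60,0.0005,0.0005,0.044,0,0,0],[100,0.0005,0.0005,0.044,0,0,0],[100,0.0005,0.0005,0.044,0,0,0],[100,0.0005,0.0005,0.044,0,0,0],[100,0.0005,0.0005,0.044,0,0,0]]]'
python3 -m crank '[[[255,0,0,0,0,0,0],[255,0,0,0,0,0,0],[255,0,0,0,0,0,0],[255,0,0,0,0,0,0],[255,0,0,0,0,0,0],[255,0,0,0,0,0,0]]]'
python3 -m crank '[[[255,0,0,-0.01,0,0,0],[255,0,0,-0.03,0,0,0],[255,0,0,-0.06,0,0,0],[255,0,0,-0.08,0,0,0],[255,0,0,-0.08,0,0,0],[255,0,0,-0.08,0,0,0]]]'
python3 - <<'E'
from h import *
o=bot.observe();print(o['eef_pos'],o['time'])
s=snap('wrist','w11.png');x=o['eef_pos']
for d in(1,3,5):print(d,fitc(s,x[:2],x[2]+d,19.5,8),fitc(s,x[:2],x[2]+d,13,8))
E
```

```text
time: 18.77
eef_pos: [454.7, 122.9, 23.0]
tcp_rot: [1.0, -0.0, 0.0, 0.0]
force: [-0.1, 0.6, 0.9]
width: 0.606
time: 19.27
eef_pos: [454.6, 122.9, 23.2]
tcp_rot: [1.0, -0.0, 0.0, 0.0]
force: [-2.7, -1.5, 9.7]
width: 0.434
time: 19.77
eef_pos: [455.1, 122.9, 103.8]
tcp_rot: [1.0, -0.0, 0.001, 0.0]
force: [0.4, -0.5, -1.4]
width: 0.436
[455.11837622 122.9344868  103.75645474] 19.7667
1 [297.9 454.6 123.4] [298.9 454.1 123.9]
3 [285.3 455.1 123.4] [299.2 455.1 123.9]
5 [270.4 456.6 123.9] [293.2 456.6 123.9]
```

View pics/w11.png

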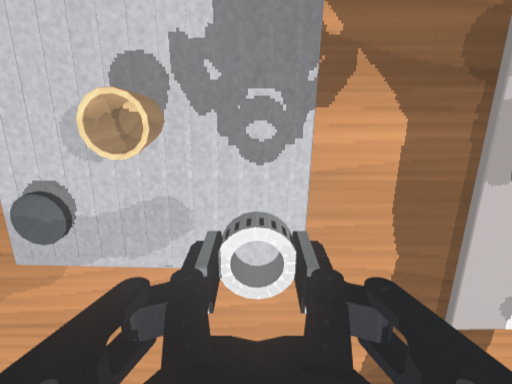

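```bash
python3 -m crank '[[[255,-0.001,0.015,0,0,0,0],[255,-0.003,0.045,-0.01,0,0,0],[255,-0.005,0.083,-0.02,0,0,0],[255,-0.007,0.122,-0.02,0,0,0],[255,-0.01,0.16,-0.02,0,0,0],[255,-0.012,0.2,-0.02,0,0,0],[255,-0.014,0.24,-0.02,0,0,0],[255,-0.015,0.275,-0.02,0,0,0],[255,-0.016,0.297,-0.02,0,0,0],[255,-0.016,0.307,-0.02,0,0,0]]]'
python3 -m crank '[[[255,0,0.003,0,0,0,0],[255,0,0.003,0.01,0,0,0],[255,0,0.003,0.01,0,0,0],[255,0,0.003,0.01,0,0,0],[255,0,0.003,0.01,0,0,0],[255,0,0.003,0.01,0,0,0]]]'
python3 - <<'E'
from h import *
o=bot.observe();print(o['eef_pos'],o['time'])
s=snap('wrist','w12.png');x=o['eef_pos']
print('ring',fitc(s,x[:2],x[2]+3,19.5,8))
c=fitc(s,(438,-187),20,28,8);print('BS',c)
im=s['frame'].copy()
for (cx,cy,zz,r,col) in((c[1],c[2],20,28,(0,255,0)),(x[0],x[1],x[2]+3,19.5,(255,0,0))):
    p=np.array([w2px(s,(cx+r*np.cos(a),cy+r*np.sin(a),zz)) for a in np.linspace(0,6.28,80)]).round().astype(int)
    cv2.polylines(im,[p],True,col,1)
cv2.imwrite('pics/w12o.png',im[:,:,::-1])
E
```

```text
time: 20.65
eef_pos: [436.7, -187.5, 121.2]
tcp_rot: [1.0, -0.002, -0.001, -0.0]
force: [-0.8, 0.6, -0.5]
width: 0.431
time: 21.15
eef_pos: [438.6, -186.2, 112.6]
tcp_rot: [1.0, 0.001, 0.0, -0.0]
force: [-1.0, -0.6, -0.6]
width: 0.433
[ 438.55165755 -186.20481602  112.57846883] 21.15
ring [ 257.6  439.1 -185.2]
BS [ 270.9  440.  -188. ]
```

View pics/w12o.png

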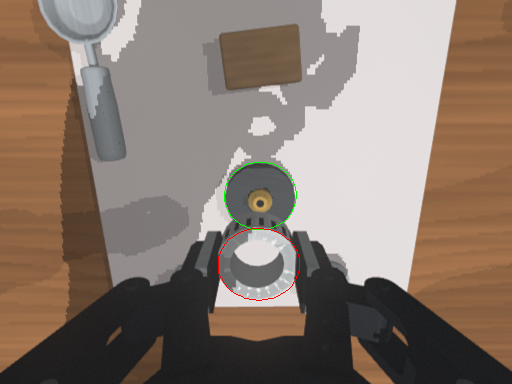

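```bash
python3 -m crank '[[[255,0.0005,0.0015,0.012,0,0,0],[255,0.0005,0.0015,0.025,0,0,0],[255,0.0005,0.0015,0.033,0,0,0],[255,0.0005,0.0015,0.035,0,0,0],[255,0.0005,0.0015,0.035,0,0,0],[255,0.0005,0.0015,0.035,0,0,0]]]'
python3 - <<'E'
from h import *
o=bot.observe();print(o['eef_pos'],o['time'])
s=snap('wrist','w13.png');x=o['eef_pos']
print('ring',fitc(s,x[:2],x[2]+3,19.5,8))
print('BS',fitc(s,(438,-187),20,28,8))
E
```

```text
time: 21.7
eef_pos: [439.1, -188.6, 77.9]
tcp_rot: [1.0, 0.0, 0.0, 0.0]
force: [-1.1, -0.6, -0.2]
width: 0.429
[ 439.08854131 -188.5785767    77.94746782] 21.7
ring [ 252.9  439.6 -187.6]
BS [ 263.4  439.  -188. ]
```

Aligned within 1 mm; lowering.

```bash
python3 -m crank '[[[255,0,-0.0005,0.012,0,0,0],[255,0,-0.0005,0.022,0,0,0],[255,0,-0.0005,0.028,0,0,0],[255,0,-0.0005,0.033,0,0,0],[255,0,-0.0005,0.036,0,0,0],[255,0,-0.0005,0.038,0,0,0],[255,0,-0.0005,0.0395,0,0,0],[255,0,-0.0005,0.0395,0,0,0],[255,0,-0.0005,0.0395,0,0,0],[255,0,-0.0005,0.0395,0,0,0]]]'
```

```text
time: 22.58
eef_pos: [439.0, -188.2, 38.3]
tcp_rot: [1.0, -0.0, 0.0, 0.0]
force: [0.0, 0.2, -0.6]
width: 0.435
```

```bash
python3 -m crank '[[[255,0,0,0.0007,0,0,0],[255,0,0,0.0013,0,0,0],[255,0,0,0.0013,0,0,0],[255,0,0,0.0013,0,0,0]]]'
python3 -m crank '[[[130,0,0,0,0,0,0],[115,0,0,0,0,0,0],[100,0,0,0,0,0,0],[70,0,0,0,0,0,0],[0,0,0,0,0,0,0],[0,0,0,0,0,0,0],[0,0,0,0,0,0,0],[0,0,0,0,0,0,0]]]'
python3 -m crank '[[[0,0,0,-0.015,0,0,0],[0,0,0,-0.04,0,0,0],[0,0,0,-0.08,0,0,0],[0,0,0,-0.1,0,0,0],[0,0,0,-0.1,0,0,0],[0,0,0,-0.1,0,0,0]]]'
python3 - <<'E'
from h import *
o=bot.observe();print(o['eef_pos'],o['time'])
s=snap('wrist','w14.png');
for z in(40,46):print('ring',z,fitc(s,(439,-188),z,19.5,8),fitc(s,(439,-188),z,13,8))
print('BS',fitc(s,(439,-188),20,28,8))
E
```

```text
time: 22.92
eef_pos: [439.0, -188.2, 37.2]
tcp_rot: [1.0, -0.0, 0.0, 0.0]
force: [-2.6, 0.7, 5.8]
width: 0.431
time: 23.58
eef_pos: [438.8, -188.1, 36.7]
tcp_rot: [1.0, -0.0, 0.0, 0.0]
force: [-0.1, -0.2, 0.7]
width: 0.999
time: 24.08
eef_pos: [439.5, -188.5, 137.8]
tcp_rot: [1.0, -0.0, 0.001, 0.001]
force: [-0.9, 0.8, -0.9]
width: 1.001
[ 439.4753484  -188.47664316  137.836783  ] 24.0833
ring 40 [ 287.7  438.  -186.5] [ 300.  440. -187.]
ring 46 [ 289.6  440.5 -187. ] [ 300.   442.  -187.5]
BS [ 299.9  438.  -187. ]
```

View pics/w14.png

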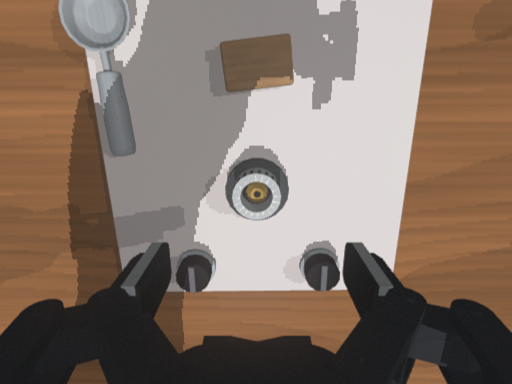

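The small ring sits round its boss at (257,193), seated at the expected height. Last is the small cap.

```bash
python3 -m crank '[[[0,0.002,-0.38,0,0,0,0],[0,0.002,-0.38,0,0,0,0],[0,0.002,-0.38,0,0,0,0],[0,0.002,-0.38,0,0,0,0],[0,0.002,-0.38,0,0,0,0],[0,0.002,-0.38,0,0,0,0],[0,0.002,-0.38,0,0,0,0],[0,0.002,-0.38,0,0,0,0],[0,0.002,-0.38,0,0,0,0],[0,0.002,-0.38,0,0,0,0]]]'
python3 -m crank '[[[0,0,-0.04,0,0,0,0],[0,0,-0.08,0.01,0,0,0],[0,0,-0.1,0.03,0,0,0],[0,0,-0.1,0.06,0,0,0],[0,0,-0.1,0.07,0,0,0],[0,0,-0.1,0.07,0,0,0],[0,0,-0.1,0.07,0,0,0],[0,0,-0.1,0.07,0,0,0]]]'
python3 - <<'E'
from h import *
o=bot.observe();print(o['eef_pos'],o['tcp_rot'],o['time'])
s=snap('wrist','w15.png');
print('CS',fitc(s,(441,291),22,20.5,8),fitc(s,(441,291),19,21.5,8))
E
```

```text
time: 24.97
eef_pos: [438.8, 199.3, 136.0]
tcp_rot: [1.0, 0.004, -0.001, -0.002]
force: [-0.8, 0.7, 0.1]
width: 0.998
time: 25.63
eef_pos: [441.6, 291.4, 67.7]
tcp_rot: [1.0, -0.001, 0.001, -0.0]
force: [0.4, -0.1, 0.1]
width: 0.999
[441.63194086 291.38580882  67.7048543 ] [ 9.99999616e-01 -7.07858019e-04  5.12986463e-04 -6.47001327e-05] 25.6333
CS [260.7 442.  293.5] [293.9 442.  293. ]
```

```bash
python3 -m crank '[[[0,0.0005,-0.0015,0.02,0,0,0],[0,0.0005,-0.0015,0.033,0,0,0],[0,0.0005,-0.0015,0.039,0,0,0],[0,0.0005,-0.0015,0.0425,0,0,0],[60,0.0005,-0.0015,0.0425,0,0,0],[90,0.0005,-0.0015,0.0425,0,0,0],[90,0.0005,-0.0015,0.0425,0,0,0],[90,0.0005,-0.0015,0.0425,0,0,0],[90,0.0005,-0.0015,0.0425,0,0,0]]]'
python3 -m crank '[[[255,0,0,0,0,0,0],[255,0,0,0,0,0,0],[255,0,0,0,0,0,0],[255,0,0,0,0,0,0],[255,0,0,0,0,0,0],[255,0,0,0,0,0,0]]]'
python3 -m crank '[[[255,0,0,-0.01,0,0,0],[255,0,0,-0.03,0,0,0],[255,0,0,-0.06,0,0,0],[255,0,0,-0.09,0,0,0],[255,0,0,-0.1,0,0,0],[255,0,0,-0.1,0,0,0]]]'
python3 - <<'E'
from h import *
o=bot.observe();print(o['eef_pos'],o['time'])
s=snap('wrist','w16.png');x=o['eef_pos']
for d in(-5,-3,-1):print(d,fitc(s,x[:2],x[2]+d,20.5,8))
E
```

```text
time: 26.43
eef_pos: [441.7, 293.5, 24.7]
tcp_rot: [1.0, -0.0, 0.0, -0.0]
force: [0.2, -0.3, -0.1]
width: 0.65
time: 26.93
eef_pos: [441.6, 293.5, 25.0]
tcp_rot: [1.0, -0.0, 0.0, 0.0]
force: [-3.1, -2.7, 9.0]
width: 0.463
time: 27.43
eef_pos: [442.7, 294.4, 127.3]
tcp_rot: [1.0, -0.0, 0.002, -0.001]
force: [1.0, -0.3, -0.5]
width: 0.467
[442.69518631 294.40181566 127.30203027] 27.4333
-5 [227.1 442.2 295.4]
-3 [235.7 443.7 295.4]
-1 [221.9 444.7 295.4]
```

View pics/w16.png

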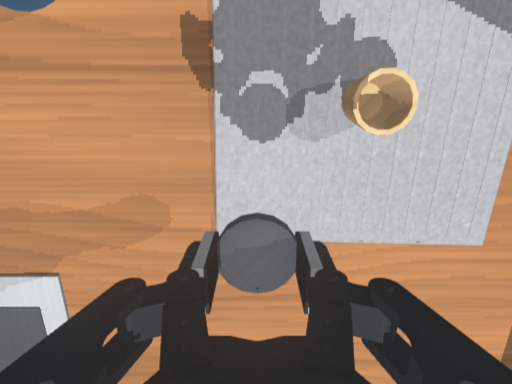

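```bash
python3 -m crank '[[[255,0,0.015,0,0,0,0],[255,0,0.045,0,0,0,0],[255,-0.001,0.083,0,0,0,0],[255,-0.001,0.122,0,0,0,0],[255,-0.001,0.16,0,0,0,0],[255,-0.002,0.2,0,0,0,0],[255,-0.002,0.24,0,0,0,0],[255,-0.002,0.28,0,0,0,0],[255,-0.003,0.32,0,0,0,0],[255,-0.003,0.36,0,0,0,0]]]'
python3 -m crank '[[[255,0,0.038,0,0,0,0],[255,0,0.07,0,0,0,0],[255,0,0.095,0,0,0,0],[255,0,0.113,0,0,0,0],[255,0,0.121,0,0,0,0],[255,0,0.121,0.01,0,0,0],[255,0,0.121,0.03,0,0,0],[255,0,0.121,0.03,0,0,0],[255,0,0.121,0.03,0,0,0],[255,0,0.121,0.03,0,0,0]]]'
```

```text
time: 28.32
eef_pos: [436.8, -68.7, 122.9]
tcp_rot: [1.0, -0.0, -0.001, 0.0]
force: [0.4, -0.1, -0.6]
width: 0.465
time: 29.15
eef_pos: [438.4, -186.5, 94.3]
tcp_rot: [1.0, 0.001, -0.0, -0.0]
force: [-0.2, 0.3, -0.7]
width: 0.464
```

```bash
python3 -m crank '[[[255,0.0005,0.0005,0.012,0,0,0],[255,0.0005,0.0005,0.023,0,0,0],[255,0.0005,0.0005,0.03,0,0,0],[255,0.0005,0.0005,0.034,0,0,0],[255,0.0005,0.0005,0.037,0,0,0],[255,0.0005,0.0005,0.039,0,0,0],[255,0.0005,0.0005,0.0405,0,0,0],[255,0.0005,0.0005,0.0405,0,0,0],[255,0.0005,0.0005,0.0405,0,0,0],[255,0.0005,0.0005,0.0405,0,0,0]]]'
```

```text
time: 29.98
eef_pos: [439.0, -188.2, 54.0]
tcp_rot: [1.0, -0.0, 0.0, 0.0]
force: [-0.8, 0.5, -1.1]
width: 0.463
```

```bash
python3 -m crank '[[[255,0,-0.0005,0.0007,0,0,0],[255,0,-0.0005,0.0013,0,0,0],[255,0,-0.0005,0.0013,0,0,0],[255,0,-0.0005,0.0013,0,0,0]]]'
python3 -m crank '[[[120,0,0,0,0,0,0],[105,0,0,0,0,0,0],[90,0,0,0,0,0,0],[60,0,0,0,0,0,0],[0,0,0,0,0,0,0],[0,0,0,0,0,0,0],[0,0,0,0,0,0,0],[0,0,0,0,0,0,0]]]'
python3 -m crank '[[[0,0,0,-0.015,0,0,0],[0,0,0,-0.04,0,0,0],[0,0,0,-0.08,0,0,0],[0,0,0,-0.1,0,0,0],[0,0,0,-0.1,0,0,0],[0,0,0,-0.1,0,0,0]]]'
python3 - <<'E'
from h import *
o=bot.observe();print(o['eef_pos'],o['time'])
s=snap('wrist','w17.png');
for z in(47,50,53):print('cap',z,fitc(s,(439,-188),z,20.5,8))
S=snap('scene')
cap=lambda n,x,y,z,r:print(n,fitc(S,(x,y),z,r,10))
cap('CS',439,-187,50,20.5);cap('CL',638,-185.5,50,29);cap('egg',513,210,45,22)
c=S['frame'][110:290,70:270];w=s['frame'][60:340,80:440]
c=cv2.resize(c,(400,360),interpolation=2);w=cv2.resize(w,(400,311));w=cv2.copyMakeBorder(w,0,49,0,0,0)
cv2.imwrite('pics/fin.png',np.hstack([c,w])[:,:,::-1])
E
```

```text
time: 30.32
eef_pos: [439.1, -187.7, 53.0]
tcp_rot: [1.0, -0.0, 0.0, 0.0]
force: [-2.0, 0.5, 5.7]
width: 0.469
time: 30.98
eef_pos: [438.8, -187.6, 52.4]
tcp_rot: [1.0, -0.0, -0.0, 0.0]
force: [-0.5, 0.4, 0.0]
width: 1.004
time: 31.48
eef_pos: [439.4, -188.0, 153.5]
tcp_rot: [1.0, -0.0, 0.001, 0.001]
force: [-0.1, -0.6, -0.0]
width: 1.001
[ 439.43893409 -187.95356503  153.53474937] 31.4833
cap 47 [ 194.2  438.  -187. ]
cap 50 [ 198.2  439.  -187. ]
cap 53 [ 200.8  439.5 -187. ]
CS [ 250.9  438.  -185.5]
CL [ 198.5  640.  -183.5]
egg [257.5 512.5 213.5]
```

View pics/fin.png

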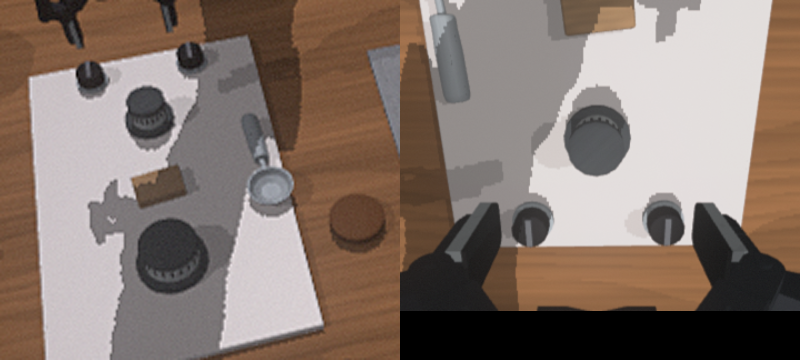

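Both burners are stacked level and centred: in the left half, the small one is at (150,110) and the large one at (171,255). The gripper is well clear, and the egg cup, scoop and matchbox have not moved. I'll hand it in.

```bash
python3 -c "
from workcell import bot
print(bot.sign_off())"
```

```text
the job is handed in; nothing more can be done
None
```

Both burners are back together and the job is handed in, at about 31.5 s of the 106 s allowed. I did the large ring, large cap, small ring and small cap in that order, lowering each one until I felt a light contact (1–9 N) before letting go.

- **Height:** each part made contact within about 1 mm of its expected seated height.
- **Centring:** the wrist-camera fits put each ring within about 1–2 mm of its burner's centre. They put the small cap within about 1 mm of its ring. The large cap's fit shifted by a few mm with the height assumed and agrees to within 1 mm at the seated height.
- **Level:** I judged this by eye. The last pictures show both stacks upright.
- **Other items:** the egg cup's last fit is the same as its first to within 1 mm. The scoop and matchbox look unmoved in the pictures, but I did not measure them.

**Disagreements:**
- The scene camera reads about 1–2 mm differently from the wrist camera, which is within the stated calibration.
- After the large ring went on, the top-camera fit of ring and plinth was several mm off. The gripper was probably in its view, so I ignored that fit and went by the wrist picture.

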